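# Put two spacer boards away in the slanted slotted rack

## Task

Put the two pale spacer boards away in the slanted wooden rack: slide each one, long edge first, into the slot that is just a little wider than the board is thick, until it rests fully home on the slot's floor, roughly centred along the slot. The middle slot stays empty; leave the other things on the table where they are.

Things in the scene. Friction and masses are not known exactly. Their poses are not given: they have to be found in the camera images.
- board_thick: plain pale wooden board standing on a long edge, 22 mm thick, 120 mm long, 90 mm high, about 150 g; origin at the centre of its underside; x across its thickness, y along its length, z up along its height. It can be pinched across its thickness by the upper edge.
- board_thin: plain pale wooden board standing on a long edge, 12 mm thick, 120 mm long, 90 mm high, about 90 g; origin at the centre of its underside; x across its thickness, y along its length, z up along its height. It can be pinched across its thickness by the upper edge.
- rack: stand of the rack, fixed, medium brown wood, foot 150 x 110 x 10 mm; origin under its centre on the table, z up, x from its low front (towards the middle of the table, the robot's left) to its high back at the table's right edge. The comb on it forms three parallel leaning slots, open at both ends; a board put home sticks 53 mm out.
- comb: slotted top of the rack, 116 mm across the slots (x) by 110 mm along them (y). Origin: its middle, level with the slot floors, 62 mm over the table. z points out of the slots, 25 degrees from vertical towards the robot's left; x climbs 25 degrees to the back. Four fins 14 mm thick, round-topped, 37 mm high, make slots of 25, 20, 15 mm from front to back.
- slot_wide (a point): middle of the floor of the lowest, front slot, 25 mm wide; lies at x = -31.5 mm, y = 0, z = 0 in the comb's frame, same axes as the comb
- slot_middle (a point): middle of the floor of the middle slot, 20 mm wide; lies at x = 5 mm, y = 0, z = 0 in the comb's frame, same axes as the comb; stays empty
- slot_narrow (a point): middle of the floor of the highest, back slot, 15 mm wide; lies at x = 36.5 mm, y = 0, z = 0 in the comb's frame, same axes as the comb
- bone_folder: bystander: pale flat bone folder lying on the table, 22 x 146 x 4 mm, length along its own y; origin at the centre of its underside
- awl: bystander: awl lying on the table, 16 x 122 x 16 mm, length along its own y; origin at the centre of its underside
- sanding_block: bystander: wooden sanding block, 42 x 86 x 21 mm; origin at the centre of its underside

How it is judged:
At the end, for the whole second after the job is handed in: The 22 mm board stands in the 25 mm slot and the 12 mm board in the 15 mm slot, each with its underside on the slot's floor (within 7 mm), within 6 mm of the slot's middle plane, within 22 mm of centred along the slot, in line with the slot (lean within 0.15 rad, turn within 0.12 rad), and at rest (x of board_thick in the frame of slot_wide between -0.006 and 0.006 m and y of board_thick in the frame of slot_wide between -0.022 and 0.022 m and z of board_thick in the frame of slot_wide between -0.007 and 0.007 m and angle between the z axis of each of board_thick, board_thin and the z axis of comb, either way round below 0.15 rad and angle between the y axis of each of board_thick, board_thin and the y axis of comb, either way round below 0.12 rad and linear speed of each of board_thick, board_thin below 0.02 m/s and x of board_thin in the frame of slot_narrow between -0.006 and 0.006 m and y of board_thin in the frame of slot_narrow between -0.022 and 0.022 m and z of board_thin in the frame of slot_narrow between -0.007 and 0.007 m); the robot touches nothing.
It fails at once if the bone folder is pushed more than 30 mm from its place (distance of bone_folder from where it was at the start of the episode above 0.03 m).
It fails at once if the awl is pushed more than 30 mm from its place (distance of awl from where it was at the start of the episode above 0.03 m).
It fails at once if the sanding block is pushed more than 30 mm from its place (distance of sanding_block from where it was at the start of the episode above 0.03 m).
It also fails if it takes over 61 s, if anything falls off the work surface, if the arm or the gripper's body presses on something with over 40 N, if the wrist force passes 120 N, or if a joint passes its speed limit or range.

## Robot

A 6-joint arm with a two-finger parallel gripper is mounted at the origin on the work surface; the furniture and walls round the work are solid. World frame = base frame: x ahead of the robot, y to its left, z up, the work surface at z = 0. Lengths are in m, angles in rad, forces in N, time in s.
With the tool pointing down it reaches from about 0.25 to 0.775 m from the base axis. Payload 4 kg.
Tool frame: the origin (TCP) lies at the very end of the fingers, on their centre line; the grasp point (between the pads) lies 19 mm behind it (ctrl.tcp_to_grasp is the distance from the TCP to the grasp point, in m); z points along the fingers, y is the line along which they close (so a half turn about z gives the same grasp; the last joint's range is limited). The gripper opens to 94 mm and grips with 3 to 60 N. Pads are 16 mm wide; open, the fingers measure 119 mm over their backs; the gripper's body (75 mm by 177 mm) begins 78 mm behind the grasp point.
Start: joints at [-1.239, 0.087, 1.371, -0, 1.684, -0.103], TCP at [0.232, -0.499, 0.206] pointing down, gripper open.
Joint ranges: [-3.1, 3.1], [-0.76, 2.03], [0.27, 2.55], [-1.08, 4.22], [0.17, 2.65], [-2.57, 2.57]. Speed limits (rad/s): [2.79, 2.79, 3.14, 3.14, 3.14, 3.14].

## Interface

Orientations are given as a unit quaternion [x, y, z, w].
In Python, from plant import telemetry, optics, ctrl gives the robot as it stands.
- The arm moves only by the tool send_rows, never from a script. Its argument "rows" is text: rows parted by semicolons, each of 7 numbers parted by spaces: the closure, from -1 (fully open) to 1 (shut), so that 0 is half open, then the shift along the tool's x, y, z each as a share of 80 cm, from -1 to 1, then the turn, a rotation vector about the tool's x, y, z each as a share of 45 degrees, from -1 to 1. In form: jaw x y z ax ay az; .... A call has 1 to 10 rows; each row shifts and turns the commanded pose from where the row before left it, along the tool's axes as they then stand; what a row does not reach is not made up. A row lasts 1/10 s, in which the tool goes at most 50 mm and 8.59 degrees, less where a joint would pass 70% of its speed; a pose out of reach is approached as far as the arm can. A call with a number of a shift or a turn outside -1 to 1 is refused whole. A call with a gripper value outside its range is refused whole. The fingers move at their own pace and stop on an object; the grip force is fixed at half the most. Time passes only in rows, so rows that do not move let the fingers close. It gives the time, the measured TCP pose, the force, the opening and the grip force at its end, in the units of the state.
- telemetry.state(): the state, without advancing time (a new reading comes with each control period).
- optics.capture(name): name is "side" or "top"; returns a dict with "frame" (420x560x3 uint8, red, green, blue), "fov_y" (degrees; the focal length in pixels is half the picture's height over the tangent of half this angle, whatever the lens; pixels are square), "cx", "cy" (the principal point, pixels), "distortion" ([k1, k2, p1, p2, k3] as OpenCV has them; the pictures are not rectified), "pose" (4x4, takes a point from camera to world coordinates). Camera axes: x right, y up, looking along -z (the intrinsics and any distortion apply to the point x, -y, -z); pixel columns grow to the right and rows downward; lengths in m; the calibration is good to about 2 mm. A picture is of the moment at which its call begins. There is no depth.
- ctrl.finish_job(): hands the job in; it is judged then, once.
The state is a dict: "t": time; "qpos": joint angles; "qd": joint speeds; "effort": joint torques, N m; "tcp_pos": TCP position; "tool_rot": TCP orientation; "ft_force": force on the tool from outside, world axes, zero at the start; "moment": the same for the moment, N m; "width": finger opening in m; "grip_force": force on a finger pad.
Only numpy, scipy, OpenCV 4.12 (cv2) and the standard library are available. Lean on these libraries where they do the work, as an engineer would, in place of code of your own. Each camera call takes 0.05 s, during which the arm holds its last target. There are 200 camera calls.

## Working session

There is one attempt and no reset: what is moved stays moved. The work goes in short steps, Python scripts to look and compute and a tool call to move; the robot and the scene stay as the last step left them, time stands still between calls to the robot, and variables do not carry over. Pictures are saved under pics/ and viewed, at most 10 in all, crops included, and the job is handed in when it is done.

Besides the shell and the picture viewer there is one more tool, called after ">>>" as name(argument=value, ...) on one line, values as JSON. send_rows: Moves the arm, as the interface text tells. Its arguments: {"type":"object","properties":{"rows":{"type":"string"}},"required":["rows"]}

```bash
ls; mkdir -p pics; cat > h.py <<'E'
import numpy as np, cv2
from scipy.spatial.transform import Rotation as R
from plant import telemetry, optics, ctrl
def cap(n,f=None):
    c=optics.capture(n)
    if f: cv2.imwrite('pics/'+f,c['frame'][:,:,::-1])
    return c
def K(c):
    f=c['frame'].shape[0]/2/np.tan(np.radians(c['fov_y'])/2)
    return np.array([[f,0,c['cx']],[0,f,c['cy']],[0,0,1.]])
def ray(c,uv):
    p=cv2.undistortPoints(np.array(uv,float).reshape(-1,1,2),K(c),np.array(c['distortion']))[:,0]
    d=np.c_[p[:,0],-p[:,1],-np.ones(len(p))]@np.array(c['pose'])[:3,:3].T
    return np.array(c['pose'])[:3,3],d
def onz(c,uv,z):
    o,d=ray(c,uv); return o+d*((z-o[2])/d[:,2])[:,None]
def proj(c,P):
    T=np.array(c['pose']); q=(np.atleast_2d(P)-T[:3,3])@T[:3,:3]
    q=q*[1,-1,-1]
    return cv2.projectPoints(q,np.zeros(3),np.zeros(3),K(c),np.array(c['distortion']))[0][:,0]
E
python3 - <<'E'
from h import *
a=cap('top','t0.png');b=cap('side','s0.png')
for c in(a,b):print(np.round(c['pose'],3),c['fov_y'],c['cx'],c['cy'],c['distortion'])
print(telemetry.state())
E
```

```text
pics
[[ 0.02   0.984 -0.174  0.322]
 [-1.     0.022  0.007  0.053]
 [ 0.01   0.174  0.985  1.362]
 [ 0.     0.     0.     1.   ]] 45.194530317729146 276.0998100577139 215.78570187809478 [-0.04127145  0.          0.          0.          0.        ]
[[-0.743  0.583 -0.329  0.261]
 [-0.669 -0.648  0.364  0.383]
 [-0.001  0.49   0.872  0.877]
 [ 0.     0.     0.     1.   ]] 48.16940052376817 279.79713594181754 206.29529148942723 [-0.16506543  0.          0.          0.          0.        ]
{'t': 0.1, 'qpos': array([-1.23906427e+00,  8.78811995e-02,  1.37211188e+00,  8.33910174e-06,
        1.68357490e+00, -1.03115393e-01]), 'qd': array([ 5.76186520e-04, -2.26012498e-03, -2.18539320e-03,  2.98535723e-04,
        7.48802112e-05, -2.88540890e-04]), 'effort': array([ 3.57662990e-03, -3.41249907e+01, -3.03301477e+01,  7.20794778e-02,
        3.03666468e-02, -9.23598895e-05]), 'tcp_pos': array([ 0.23152944, -0.49835085,  0.20441671]), 'tool_rot': array([ 9.76455853e-01,  2.15715072e-01, -1.08536137e-04, -9.81691865e-04]), 'ft_force': array([ 0.00152224,  0.05745499, -0.16581096]), 'moment': array([-0.01232184,  0.01966296,  0.05985984]), 'grip_force': 0.0, 'width': 0.09365983244544616}
```

View pics/t0.png

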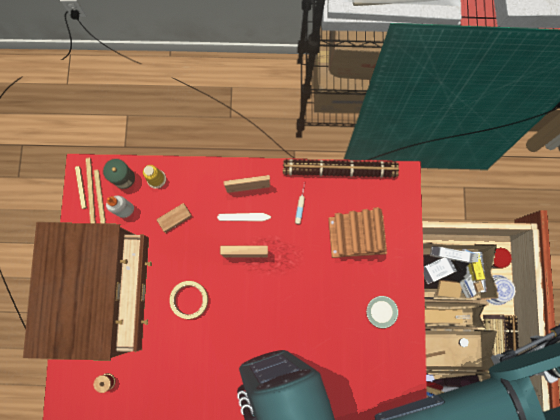

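View pics/s0.png

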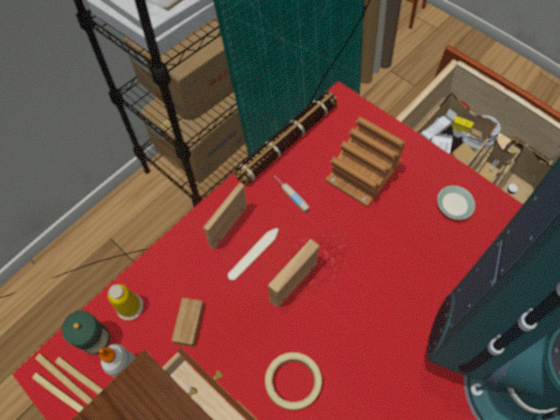

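Top view: boards at about (244,252) and (247,185), the rack at (357,232), bone folder at (244,216), awl at (300,208) and sanding block at (174,217). The side view shows the same layout: boards at (294,272) and (226,215), rack at (368,160).

```bash
python3 - <<'E'
from h import *
a=cv2.imread('pics/t0.png')[160:275,210:400];b=cv2.imread('pics/s0.png')[105:310,195:415]
cv2.imwrite('pics/t1.png',cv2.resize(a,None,fx=4,fy=4,interpolation=cv2.INTER_CUBIC))
cv2.imwrite('pics/s1.png',cv2.resize(b,None,fx=2.9,fy=2.9,interpolation=cv2.INTER_CUBIC))
E
```

```text
(no output)
```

View pics/t1.png

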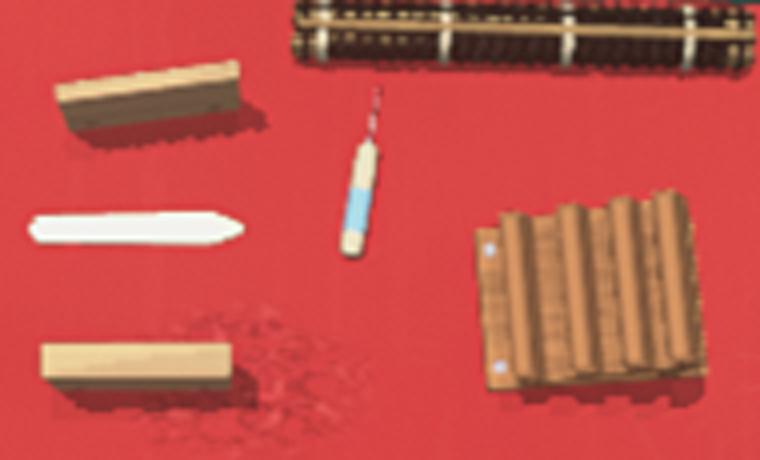

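View pics/s1.png

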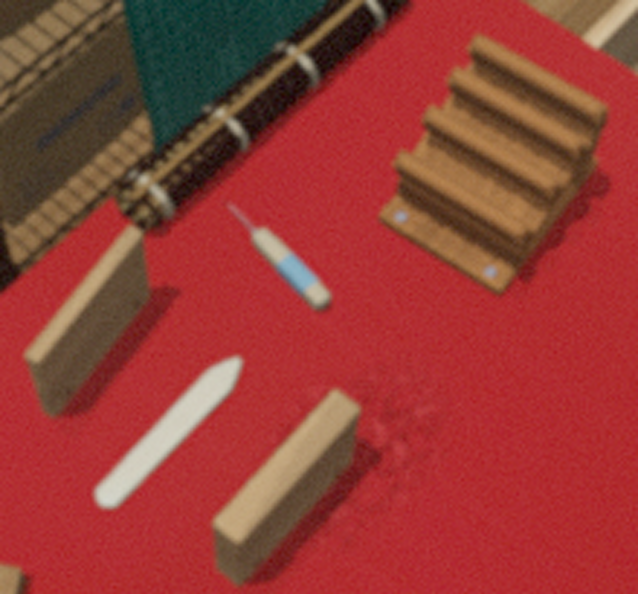

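The close crops show the thick board (lower) with its top face at about (41..232, 344..377), the thin board (upper) at (56..240, 62..101), and rack foot corners at (477,230), (488,389), (706,375) in the top crop and (382,216), (500,290) in the side crop.

```bash
cat > m.py <<'E'
from h import *
a=cap('top');b=cap('side')
T=lambda l:[(210+(x+.5)/4-.5,160+(y+.5)/4-.5) for x,y in l]
S=lambda l:[(195+(x+.5)/2.9-.5,105+(y+.5)/2.9-.5) for x,y in l]
print('thick top',onz(a,T([(41,344),(231,344),(232,375),(42,378)]),.09).round(4))
print('thick side',onz(b,S([(215,524),(335,391),(360,408),(240,545)]),.09).round(4))
print('thin top',onz(a,T([(56,87),(238,62),(240,75),(58,101)]),.09).round(4))
print('thin side',onz(b,S([(27,354),(134,230),(147,236),(42,362)]),.09).round(4))
print('foot top',onz(a,T([(477,230),(488,389),(706,375)]),.01).round(4))
print('foot side',onz(b,S([(381,215),(500,288)]),.01).round(4))
E
python3 m.py
```

```text
thick top [[0.4668 0.185  0.09  ]
 [0.4695 0.0647 0.09  ]
 [0.4498 0.0636 0.09  ]
 [0.4453 0.1835 0.09  ]]
thick side [[0.4653 0.1859 0.09  ]
 [0.469  0.0688 0.09  ]
 [0.4494 0.0673 0.09  ]
 [0.445  0.1857 0.09  ]]
thin top [[0.6342 0.182  0.09  ]
 [0.6536 0.0645 0.09  ]
 [0.6449 0.063  0.09  ]
 [0.625  0.1803 0.09  ]]
thin side [[0.6348 0.1826 0.09  ]
 [0.6493 0.0679 0.09  ]
 [0.6393 0.0654 0.09  ]
 [0.6233 0.18   0.09  ]]
foot top [[ 0.5604 -0.1002  0.01  ]
 [ 0.4521 -0.1079  0.01  ]
 [ 0.4645 -0.2553  0.01  ]]
foot side [[ 0.5591 -0.0987  0.01  ]
 [ 0.4535 -0.1083  0.01  ]]
```

```bash
cat >> h.py <<'E'
YAW=np.radians(-85.4); RO=np.array([.5124,-.1785,0])
RR=R.from_euler('z',YAW); CR=RR*R.from_euler('y',-25,degrees=True)   # comb x climbs to back
CO=RO+[0,0,.062]
comb=lambda p:CO+CR.apply(p)
def plan(P,Rt):
    s=telemetry.state(); r0=R.from_quat(s['tool_rot'])
    print('t',s['t'],'turn/45',np.round((r0.inv()*Rt).as_rotvec()/np.radians(45),4),'shift/.8 before turn',np.round(r0.inv().apply(P-s['tcp_pos'])/.8,4),'after',np.round(Rt.inv().apply(P-s['tcp_pos'])/.8,4))
def down(ang): # tool y at angle, z down
    a=np.radians(ang); y=[np.cos(a),np.sin(a),0]; z=[0,0,-1]; return R.from_matrix(np.c_[np.cross(y,z),y,z])
E
python3 - <<'E'
from h import *
print(CR.as_matrix().round(3))
a=cap('top');b=cap('side'); out=[]
for c,(u,v,w,h) in((a,(305,200,110,70)),(b,(320,105,90,95))):
    im=cv2.resize(c['frame'][v:v+h,u:u+w,::-1],None,fx=3.5,fy=5.3 if 0 else 3.5,interpolation=cv2.INTER_CUBIC)
    for x in(-51,-12,22,51):
        q=proj(c,comb(np.array([[x,-55,37],[x,55,37]])/1e3)); q=((q-[u,v]+.5)*3.5-.5).round().astype(int)
        cv2.line(im,q[0].tolist(),q[1].tolist(),(255,255,0),1)
    q=proj(c,RO+RR.apply(np.array([[-75,-55,10],[-75,55,10],[75,55,10],[75,-55,10]])/1e3));q=((q-[u,v]+.5)*3.5-.5).round().astype(int)
    cv2.polylines(im,[q],True,(0,255,0),1)
    out.append(cv2.copyMakeBorder(im,0,340-im.shape[0],0,0,cv2.BORDER_CONSTANT))
cv2.imwrite('pics/o.png',np.hstack(out))
plan(np.array([.4575,.1255,.19]),down(1.8))
E
```

```text
[[ 0.073  0.997 -0.034]
 [-0.903  0.08   0.421]
 [ 0.423  0.     0.906]]
t 0.3 turn/45 [-7.0000e-04 -6.0000e-04 -1.4864e+00] shift/.8 before turn [ 0.5847 -0.5887  0.0193] after [0.771  0.3067 0.0189]
```

View pics/o.png

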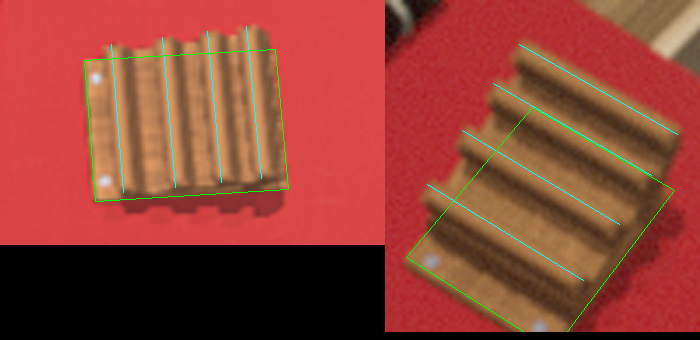

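Foot outline (green) fits. The predicted fin ridges are a few mm off, right in the top view and low in the side view, so I will refine that with the board held over the slot. First I pick the thick board.

>>> send_rows(rows="-0.2 0 0 0 0 0 -0.186;-0.2 0 0 0 0 0 -0.186;-0.2 0 0 0 0 0 -0.186;-0.2 0 0 0 0 0 -0.186;-0.2 0 0 0 0 0 -0.186;-0.2 0 0 0 0 0 -0.186;-0.2 0 0 0 0 0 -0.186;-0.2 0 0 0 0 0 -0.186")

```text
t: 1.1
tcp_pos: [0.2317, -0.4988, 0.2054]
tool_rot: [0.693, 0.721, 0.0, -0.0]
ft_force: [0.8, 0.1, -0.1]
width: 0.0564
grip_force: 0.0
```

>>> send_rows(rows="-0.2 0.055 0.022 0 0 0 0;-0.2 0.055 0.022 0 0 0 0;-0.2 0.055 0.022 0 0 0 0;-0.2 0.055 0.022 0 0 0 0;-0.2 0.055 0.022 0 0 0 0;-0.2 0.055 0.022 0 0 0 0;-0.2 0.055 0.022 0 0 0 0;-0.2 0.055 0.022 0 0 0 0;-0.2 0.055 0.022 0 0 0 0;-0.2 0.055 0.022 0 0 0 0")

```text
t: 2.1
tcp_pos: [0.3934, -0.0515, 0.2058]
tool_rot: [0.696, 0.718, 0.0, 0.001]
ft_force: [1.0, -0.2, 0.6]
width: 0.0566
grip_force: 0.0
```

>>> send_rows(rows="-0.2 0.055 0.022 0 0 0 0;-0.2 0.055 0.022 0 0 0 0;-0.2 0.055 0.022 0 0 0 0;-0.2 0.055 0.022 0 0 0 0;-0.2 0 0 0 0 0 0;-0.2 0 0 0 0 0 0")

```text
t: 2.7
tcp_pos: [0.4576, 0.1255, 0.205]
tool_rot: [0.695, 0.719, -0.001, -0.0]
ft_force: [-0.0, 0.1, -0.6]
width: 0.0566
grip_force: 0.0
```

```bash
python3 - <<'E'
from h import *
plan(np.array([.4575,.1255,.055]),down(1.8))
s=telemetry.state();print(s['width'],s['qpos'].round(2),s['tcp_pos'])
E
```

```text
t 2.7 turn/45 [-0.0015  0.0011  0.0048] shift/.8 before turn [2.000e-04 1.000e-04 1.876e-01] after [ 0.000e+00 -1.000e-04  1.876e-01]
0.05655416301693092 [ 0.15 -0.08  1.54 -0.    1.68  0.11] [0.45756828 0.12547028 0.20504565]
```

>>> send_rows(rows="-0.2 0 0 0.047 0 0 0;-0.2 0 0 0.047 0 0 0;-0.2 0 0 0.047 0 0 0;-0.2 0 0 0.03 0 0 0;-0.2 0 0 0.0165 0 0 0;-0.2 0 0 0 0 0 0")

```text
t: 3.3
tcp_pos: [0.4564, 0.1234, 0.0539]
tool_rot: [0.696, 0.718, -0.002, -0.001]
ft_force: [-0.4, 0.2, 0.2]
width: 0.0563
grip_force: 0.0
```

>>> send_rows(rows="1 0 0 0 0 0 0;1 0 0 0 0 0 0;1 0 0 0 0 0 0;1 0 0 0 0 0 0;1 0 0 0 0 0 0;1 0 0 0 0 0 0;1 0 0 0 0 0 0;1 0 0 0 0 0 0")

```text
t: 4.1
tcp_pos: [0.4583, 0.125, 0.0562]
tool_rot: [0.695, 0.719, 0.0, 0.0]
ft_force: [-0.9, -0.5, 4.4]
width: 0.0216
grip_force: 30.0
```

>>> send_rows(rows="1 0 0 -0.02 0 0 0;1 0 0 -0.05 0 0 0;1 0 0 -0.05 0 0 0;1 0 0 -0.05 0 0 0;1 0 0 -0.05 0 0 0;1 0 0 -0.03 0 0 0;1 0 0 0 0 0 0")

```text
t: 4.8
tcp_pos: [0.4594, 0.1251, 0.2589]
tool_rot: [0.695, 0.719, 0.003, 0.002]
ft_force: [-0.6, 0.3, -1.4]
width: 0.0219
grip_force: 30.0
```

>>> send_rows(rows="1 0 0 0 0 0 0.185;1 0 0 0 0 0 0.185;1 0 0 0 0 0 0.185;1 0 0 0 0 0 0.185;1 0 0 0 0 0 0.185;1 0 0 0 0 0 0.185;1 0 0 0 0 0 0.185;1 0 0 0 0 0 0.185;1 0 0 0 0 0 0.185;1 0 0 0 0 0 0.185")

```text
t: 5.8
tcp_pos: [0.4567, 0.1247, 0.2519]
tool_rot: [0.997, 0.072, -0.003, 0.0]
ft_force: [0.2, 0.1, -1.6]
width: 0.0214
grip_force: 30.0
```

>>> send_rows(rows="1 0 0 0 0 0 0.087;1 0 0 0 -0.185 0 0;1 0 0 0 -0.185 0 0;1 0 0 0 -0.185 0 0;1 0 0 0 0 0 0;1 0 0 0 0 0 0")

```text
t: 6.4
tcp_pos: [0.4569, 0.1254, 0.2526]
tool_rot: [0.975, 0.042, 0.007, 0.216]
ft_force: [-0.1, 0.2, -2.0]
width: 0.0218
grip_force: 30.0
```

```bash
cat >> h.py <<'E'
M=CR.as_matrix(); CT=R.from_matrix(np.c_[np.cross(M[:,0],-M[:,2]),M[:,0],-M[:,2]])
E
python3 - <<'E'
from h import *
plan(comb(np.array([-.0315,0,.175])),CT)
s=telemetry.state();print(s['width'],s['qpos'].round(2),s['tcp_pos'])
E
```

```text
t 6.4 turn/45 [-0.0005  0.0037  0.0075] shift/.8 before turn [0.0379 0.2084 0.1594] after [0.0386 0.2081 0.1596]
0.02180428277583638 [ 0.44  0.02  1.41 -0.42  1.85  1.84] [0.45693319 0.12537881 0.25262944]
```

>>> send_rows(rows="1 0.008 0.0416 0 0 0 0;1 0.008 0.0416 0 0 0 0;1 0.008 0.0416 0 0 0 0;1 0.008 0.0416 0 0 0 0;1 0.0066 0.0416 0 0 0 0;1 0 0 0.05 0 0 0;1 0 0 0.05 0 0 0;1 0 0 0.05 0 0 0;1 0 0 0.05 0 0 0;1 0 0 0.035 0 0 0")

```text
t: 7.4
tcp_pos: [0.5053, -0.1046, 0.1524]
tool_rot: [0.976, 0.038, 0.007, 0.215]
ft_force: [-0.6, 0.1, -2.5]
width: 0.022
grip_force: 30.0
```

>>> send_rows(rows="1 0 0 0 0 0 0.007;1 0 0 0 0 0 0;1 0 0 0 0 0 0")

```text
t: 7.7
tcp_pos: [0.5086, -0.1023, 0.1579]
tool_rot: [0.976, 0.037, 0.012, 0.216]
ft_force: [-0.2, -0.4, -1.7]
width: 0.0217
grip_force: 30.0
```

```bash
python3 - <<'E'
from h import *
plan(comb(np.array([-.0315,0,.115])),CT)
a=cap('top');b=cap('side'); out=[]
th=np.linspace(0,np.pi,9)
for c,(u,v,w,h),k in((a,(315,195,90,75),4.4),(b,(320,85,88,120),4.5)):
    im=cv2.resize(c['frame'][v:v+h,u:u+w,::-1],None,fx=k,fy=k,interpolation=cv2.INTER_CUBIC)
    def dl(P,col,cl):
        q=((proj(c,P)-[u,v]+.5)*k-.5).round().astype(int); cv2.polylines(im,[q],cl,col,1)
    for x in(-51,-12,22,51):
        pr=np.array([[x+7,0]]+[[x+7*np.cos(t),30+7*np.sin(t)] for t in th]+[[x-7,0]])
        dl(comb(np.c_[pr[:,0],-55+0*pr[:,0],pr[:,1]]/1e3),(255,255,0),False)
        dl(comb(np.c_[pr[:,0],55+0*pr[:,0],pr[:,1]]/1e3),(255,0,255),False)
    s=telemetry.state(); g=R.from_quat(s['tool_rot']); 
    for z in(.055,-.035): 
        P=np.array([[sx*60,sy*11,z*1e3] for sx,sy in((-1,-1),(1,-1),(1,1),(-1,1))])/1e3
        dl(s['tcp_pos']+g.apply(P),(0,255,0),True)
    out.append(cv2.copyMakeBorder(im,0,540-im.shape[0],0,0,cv2.BORDER_CONSTANT))
cv2.imwrite('pics/o2.png',np.hstack(out)); cv2.imwrite('pics/ts.png',a['frame'][:,:,::-1]);cv2.imwrite('pics/ss.png',b['frame'][:,:,::-1])
E
```

```text
t 7.7 turn/45 [-0.0003 -0.0059 -0.0082] shift/.8 before turn [-0.003  -0.0036  0.0051] after [-0.003  -0.0036  0.0051]
```

View pics/o2.png

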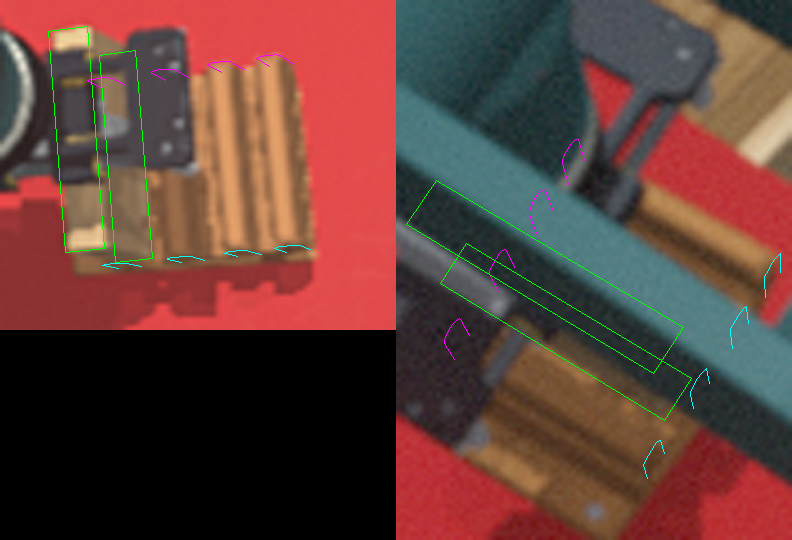

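Top view: the held board matches its projection (green at (50..105, 27..250)), and fin caps match to within about 1 mm. In the side view the arm hides the slot, so I check the fins numerically in the first clean pictures.

```bash
python3 - <<'E'
from h import *
a=cap('top');b=cap('side')
xs=np.arange(-66,67,1.)
for c,f in((a,'t0'),(b,'s0')):
    im=cv2.imread(f'pics/{f}.png').astype(np.float32)[:,:,1]
    pr=0
    ys=np.arange(-45,46,3)
    for y in ys:
        q=proj(c,comb(np.c_[xs,0*xs+y,0*xs+30]/1e3)).astype(np.float32)
        pr=pr+cv2.remap(im,q[:,:1],q[:,1:],cv2.INTER_CUBIC)[:,0]
    pr/=len(ys)
    print(f,' '.join(f'{int(x)}:{v:.0f}' for x,v in zip(xs,pr)))
    # per y-half strongest shift
E
```

```text
t0 -66:145 -65:143 -64:141 -63:138 -62:133 -61:127 -60:122 -59:118 -58:117 -57:121 -56:128 -55:137 -54:144 -53:149 -52:150 -51:150 -50:148 -49:143 -48:135 -47:126 -46:116 -45:105 -44:95 -43:89 -42:86 -41:86 -40:86 -39:89 -38:94 -37:102 -36:112 -35:123 -34:131 -33:136 -32:138 -31:137 -30:136 -29:135 -28:133 -27:132 -26:130 -25:129 -24:128 -23:125 -22:121 -21:116 -20:114 -19:114 -18:119 -17:127 -16:136 -15:144 -14:149 -13:151 -12:150 -11:148 -10:143 -9:136 -8:127 -7:116 -6:105 -5:95 -4:89 -3:86 -2:86 -1:88 0:94 1:102 2:113 3:123 4:130 5:133 6:134 7:133 8:131 9:130 10:129 11:126 12:120 13:114 14:110 15:110 16:115 17:124 18:134 19:143 20:148 21:151 22:151 23:149 24:145 25:137 26:128 27:117 28:105 29:96 30:89 31:85 32:86 33:90 34:97 35:107 36:116 37:124 38:130 39:132 40:129 41:121 42:113 43:108 44:108 45:113 46:122 47:133 48:142 49:148 50:151 51:151 52:149 53:145 54:138 55:128 56:117 57:106 58:97 59:90 60:88 61:88 62:89 63:93 64:97 65:100 66:98
s0 -66:62 -65:63 -64:61 -63:56 -62:52 -61:51 -60:55 -59:64 -58:77 -57:89 -56:100 -55:109 -54:116 -53:122 -52:125 -51:127 -50:126 -49:124 -48:120 -47:116 -46:115 -45:116 -44:117 -43:119 -42:119 -41:119 -40:118 -39:117 -38:117 -37:116 -36:116 -35:114 -34:109 -33:102 -32:93 -31:85 -30:78 -29:75 -28:73 -27:70 -26:66 -25:60 -24:54 -23:51 -22:50 -21:55 -20:63 -19:75 -18:87 -17:97 -16:107 -15:115 -14:121 -13:125 -12:127 -11:126 -10:124 -9:121 -8:118 -7:115 -6:114 -5:114 -4:115 -3:115 -2:113 -1:109 0:102 1:94 2:85 3:79 4:75 5:72 6:70 7:66 8:61 9:55 10:51 11:49 12:51 13:55 14:63 15:73 16:85 17:95 18:105 19:113 20:119 21:123 22:126 23:126 24:125 25:122 26:118 27:111 28:102 29:94 30:86 31:80 32:75 33:73 34:71 35:67 36:62 37:57 38:53 39:50 40:48 41:50 42:56 43:63 44:72 45:83 46:94 47:103 48:111 49:118 50:123 51:126 52:127 53:126 54:122 55:115 56:104 57:90 58:74 59:61 60:52 61:48 62:48 63:48 64:48 65:48 66:48
```

>>> send_rows(rows="1 0 0 0 0 0 0;1 0 0 0 0 0 0;1 0 0 0 0 0 0")

```text
t: 8.2
tcp_pos: [0.5076, -0.1018, 0.1554]
tool_rot: [0.976, 0.038, 0.01, 0.216]
ft_force: [1.0, 1.1, -1.6]
width: 0.0219
grip_force: 30.0
```

```bash
cat >> h.py <<'E'
def avg(n=8):
    L=[]
    for _ in range(n):
        optics.capture('top'); s=telemetry.state(); L.append((s['tcp_pos'],s['tool_rot']))
    p=np.array([l[0] for l in L]); print('std mm',(p.std(0)*1e3).round(2))
    return p.mean(0), R.from_quat(np.array([l[1] for l in L])).mean()
def plan2(P,Rt,n=8):
    p,r=avg(n)
    print('turn/45',np.round((r.inv()*Rt).as_rotvec()/np.radians(45),4),'shift/.8',np.round(r.inv().apply(P-p)/.8,4),'tcp in comb mm',(CR.inv().apply(p-CO)*1e3).round(1),telemetry.state()['t'])
E
python3 - <<'E'
from h import *
plan2(comb(np.array([-.0315,0,.115])),CT)
E
```

```text
std mm [0.02 0.05 0.03]
turn/45 [-0.0005 -0.0009 -0.0046] shift/.8 [-0.0015 -0.0018  0.0024] tcp in comb mm [-30.1   1.2 116.9] 8.6
```

>>> send_rows(rows="1 -0.0015 -0.002 0.01 0 0 -0.0045;1 0 0 0.015 0 0 0;1 0 0 0 0 0 0;1 0 0 0 0 0 0;1 0 0 0 0 0 0;1 0 0 0 0 0 0")

```text
t: 9.2
tcp_pos: [0.5071, -0.1091, 0.1369]
tool_rot: [0.976, 0.039, 0.009, 0.216]
ft_force: [0.1, 0.6, -0.1]
width: 0.022
grip_force: 30.0
```

```bash
python3 - <<'E'
from h import *
plan2(comb(np.array([-.0315,0,.0555])),CT)
E
```

```text
std mm [0.09 0.02 0.13]
turn/45 [-0.0004 -0.0016 -0.0005] shift/.8 [-0.0003  0.      0.0521] tcp in comb mm [-31.5   0.2  97.2] 9.6
```

>>> send_rows(rows="1 0 0 0.004 0 0 0;1 0 0 0.004 0 0 0;1 0 0 0.004 0 0 0;1 0 0 0.004 0 0 0;1 0 0 0.004 0 0 0;1 0 0 0 0 0 0")

```text
t: 10.2
tcp_pos: [0.507, -0.116, 0.1212]
tool_rot: [0.976, 0.039, 0.008, 0.216]
ft_force: [0.4, -0.0, -1.2]
width: 0.0221
grip_force: 30.0
```

>>> send_rows(rows="1 0 0 0.004 0 0 0;1 0 0 0.004 0 0 0;1 0 0 0.004 0 0 0;1 0 0 0 0 0 0")

```text
t: 10.6
tcp_pos: [0.5074, -0.12, 0.1126]
tool_rot: [0.976, 0.039, 0.008, 0.216]
ft_force: [0.1, 0.5, -1.6]
width: 0.0222
grip_force: 30.0
```

>>> send_rows(rows="1 0 0 0.004 0 0 0;1 0 0 0.004 0 0 0;1 0 0 0.004 0 0 0;1 0 0 0.004 0 0 0;1 0 0 0 0 0 0")

```text
t: 11.1
tcp_pos: [0.5078, -0.1254, 0.101]
tool_rot: [0.976, 0.039, 0.008, 0.216]
ft_force: [0.4, -0.1, -1.3]
width: 0.0219
grip_force: 30.0
```

>>> send_rows(rows="1 0 0 0.0015 0 0 0;1 0 0 0.0015 0 0 0;1 0 0 0.001 0 0 0;1 0 0 0 0 0 0")

```text
t: 11.5
tcp_pos: [0.5084, -0.1262, 0.1]
tool_rot: [0.976, 0.039, 0.009, 0.216]
ft_force: [-3.7, 3.2, 3.9]
width: 0.0217
grip_force: 30.0
```

```bash
python3 - <<'E'
from h import *
plan2(comb(np.array([-.0315,0,.0555])),CT,4);print(telemetry.state()['ft_force'])
E
```

```text
std mm [0.01 0.01 0.  ]
turn/45 [-0.0008 -0.0018 -0.001 ] shift/.8 [-0.0002 -0.      0.0014] tcp in comb mm [-31.5   0.2  56.6] 11.7
[-2.98345853  3.96945316  5.19474524]
```

>>> send_rows(rows="0 0 0 0 0 0 0;0 0 0 0 0 0 0;-0.2 0 0 0 0 0 0;-0.2 0 0 0 0 0 0;-0.2 0 0 0 0 0 0;-0.2 0 0 -0.02 0 0 0;-0.2 0 0 -0.04 0 0 0;-0.2 0 0 -0.05 0 0 0;-0.2 0 0 -0.05 0 0 0;-0.2 0 0 -0.05 0 0 0")

```text
t: 12.7
tcp_pos: [0.5022, -0.0554, 0.2524]
tool_rot: [0.976, 0.039, 0.009, 0.216]
ft_force: [1.0, -0.2, 0.8]
width: 0.0562
grip_force: 0.0
```

>>> send_rows(rows="-0.2 0 0 0 0.185 0 0;-0.2 0 0 0 0.185 0 0;-0.2 0 0 0 0.185 0 0;-0.2 0 0 0 0 0 -0.185;-0.2 0 0 0 0 0 -0.185;-0.2 0 0 0 0 0 -0.185;-0.2 0 0 0 0 0 -0.185;-0.2 0 0 0 0 0 -0.185;-0.2 0 0 0 0 0 -0.185;-0.2 0 0 0 0 0 -0.185")

```text
t: 13.7
tcp_pos: [0.5025, -0.0561, 0.2509]
tool_rot: [0.852, 0.524, 0.0, 0.0]
ft_force: [0.6, -0.1, -0.5]
width: 0.0565
grip_force: 0.0
```

>>> send_rows(rows="-0.2 0 0 0 0 0 -0.185;-0.2 0 0 0 0 0 -0.185;-0.2 0 0 0 0 0 -0.185;-0.2 0 0 0 0 0 -0.054;-0.2 0 0 0 0 0 0")

```text
t: 14.2
tcp_pos: [0.5025, -0.056, 0.251]
tool_rot: [0.705, 0.709, 0.0, 0.0]
ft_force: [-0.1, 0.3, -0.2]
width: 0.0563
grip_force: 0.0
```

```bash
python3 - <<'E'
from h import *
plan2(np.array([.638,.123,.20]),down(8.6),2)
b=cap('side','s2.png');a=cap('top','t2.png')
print(np.abs(a['frame'].astype(int)-cv2.imread('pics/t0.png')[:,:,::-1])[170:200,220:275].max())
A=cv2.resize(a['frame'][165:270,210:400,::-1],None,fx=2.1,fy=2.1);B=cv2.resize(b['frame'][90:250,300:420,::-1],None,fx=2.9,fy=2.9)
A=cv2.copyMakeBorder(A,0,B.shape[0]-A.shape[0],0,0,cv2.BORDER_CONSTANT)
cv2.imwrite('pics/o3.png',np.hstack([A,B]))
E
```

```text
std mm [0.01 0.02 0.  ]
turn/45 [ 0.0009  0.0004 -0.1862] shift/.8 [0.2231 0.1702 0.0638] tcp in comb mm [-3.150e+01 -1.000e-01  2.232e+02] 14.3
10
```

View pics/o3.png

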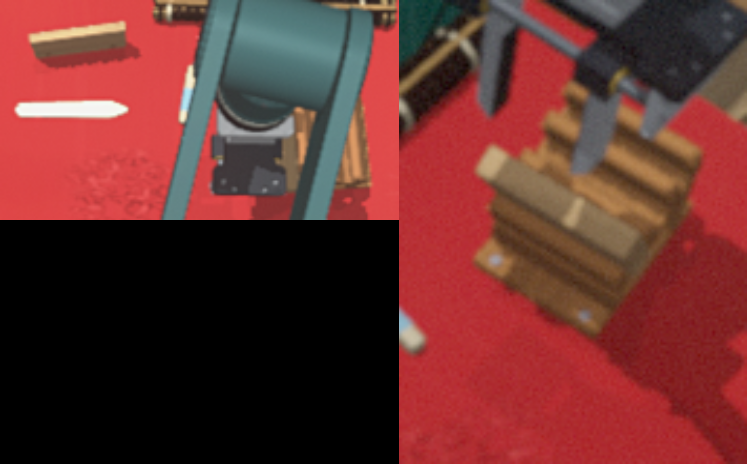

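The side crop shows the thick board seated in the front slot (top edge from about (490,160) to (630,260)). The thin board hasn't moved. Next I go for the thin board.

>>> send_rows(rows="-0.2 0.0446 0.034 0 0 0 0;-0.2 0.0446 0.034 0 0 0 0;-0.2 0.0446 0.034 0 0 0 0;-0.2 0.0446 0.034 0 0 0 0;-0.2 0.0446 0.034 0 0 0 0;-0.2 0 0 0.03 0 0 0;-0.2 0 0 0.034 0 0 0;-0.2 0 0 0 0 0 -0.186;-0.2 0 0 0 0 0 0;-0.2 0 0 0 0 0 0")

```text
t: 15.4
tcp_pos: [0.638, 0.1232, 0.2006]
tool_rot: [0.653, 0.757, 0.001, 0.001]
ft_force: [0.4, 0.2, 0.8]
width: 0.0562
grip_force: 0.0
```

```bash
python3 - <<'E'
from h import *
plan2(np.array([.638,.123,.055]),down(8.6),2)
E
```

```text
std mm [0.01 0.01 0.1 ]
turn/45 [ 0.0038  0.0003 -0.0019] shift/.8 [-1.000e-04 -8.000e-04  1.828e-01] tcp in comb mm [-204.5  149.5  249. ] 15.5
```

>>> send_rows(rows="-0.2 0 0 0.047 0 0 0;-0.2 0 0 0.047 0 0 0;-0.2 0 0 0.047 0 0 0;-0.2 0 0 0.03 0 0 0;-0.2 0 0 0.012 0 0 0;-0.2 0 0 0 0 0 0")

```text
t: 16.1
tcp_pos: [0.6372, 0.123, 0.0527]
tool_rot: [0.652, 0.758, -0.0, -0.0]
ft_force: [-0.0, -0.6, 0.0]
width: 0.0565
grip_force: 0.0
```

>>> send_rows(rows="1 0 0 0 0 0 0;1 0 0 0 0 0 0;1 0 0 0 0 0 0;1 0 0 0 0 0 0;1 0 0 0 0 0 0;1 0 0 0 0 0 0;1 0 0 0 0 0 0;1 0 0 0 0 0 0;1 0 0 0 0 0 0;1 0 0 0 0 0 0")

```text
t: 17.1
tcp_pos: [0.6379, 0.1232, 0.0538]
tool_rot: [0.652, 0.758, 0.0, 0.0]
ft_force: [0.2, -0.1, 1.5]
width: 0.0117
grip_force: 30.0
```

```bash
python3 - <<'E'
from h import *
plan2(np.array([.638,.123,.055]),down(8.6),2)
E
```

```text
std mm [0.01 0.02 0.02]
turn/45 [0.0015 0.0002 0.0012] shift/.8 [-0.0003  0.0001 -0.0014] tcp in comb mm [-266.9  149.3  115.4] 17.2
```

>>> send_rows(rows="1 0 0 -0.02 0 0 0;1 0 0 -0.05 0 0 0;1 0 0 -0.05 0 0 0;1 0 0 -0.05 0 0 0;1 0 0 -0.05 0 0 0;1 0 0 -0.03 0 0 0;1 0 0 0 0 0 0")

```text
t: 17.9
tcp_pos: [0.6393, 0.1234, 0.2601]
tool_rot: [0.652, 0.758, 0.004, 0.004]
ft_force: [0.8, 0.1, -0.8]
width: 0.0121
grip_force: 30.0
```

>>> send_rows(rows="1 0 0 0 0 0 0.185;1 0 0 0 0 0 0.185;1 0 0 0 0 0 0.185;1 0 0 0 0 0 0.185;1 0 0 0 0 0 0.185;1 0 0 0 0 0 0.185;1 0 0 0 0 0 0.185;1 0 0 0 0 0 0.185;1 0 0 0 0 0 0.185;1 0 0 0 0 0 0.185")

```text
t: 18.9
tcp_pos: [0.6368, 0.1231, 0.2509]
tool_rot: [0.991, 0.131, -0.002, 0.0]
ft_force: [0.4, 0.3, -1.3]
width: 0.0116
grip_force: 30.0
```

>>> send_rows(rows="1 0 0 0 0 0 0.185;1 0 0 0 0 0 0.054;1 0 0 0 -0.185 0 0;1 0 0 0 -0.185 0 0;1 0 0 0 -0.185 0 0;1 0 0 0 0 0 0;1 0 0 0 0 0 0")

```text
t: 19.6
tcp_pos: [0.6369, 0.1239, 0.251]
tool_rot: [0.976, 0.041, 0.007, 0.216]
ft_force: [0.5, 0.5, -0.6]
width: 0.0116
grip_force: 30.0
```

```bash
python3 - <<'E'
from h import *
plan2(comb(np.array([.0365,0,.115])),CT,2)
s=telemetry.state();print(s['qpos'].round(2))
E
```

```text
std mm [0.15 0.37 0.52]
turn/45 [-0.002   0.0003  0.0001] shift/.8 [-0.186   0.2735  0.2253] tcp in comb mm [-182.   148.8  295.5] 19.7
[ 0.32  0.39  0.98 -0.44  1.86  1.71]
```

>>> send_rows(rows="1 -0.0266 0.0391 0.017 0 0 0;1 -0.0266 0.0391 0.017 0 0 0;1 -0.0266 0.0391 0.017 0 0 0;1 -0.0266 0.0391 0.017 0 0 0;1 -0.0266 0.0391 0.017 0 0 0;1 -0.0266 0.0391 0.017 0 0 0;1 -0.0266 0.0391 0.017 0 0 0;1 0 0 0 0 0 0")

```text
t: 20.5
tcp_pos: [0.5056, -0.1319, 0.2618]
tool_rot: [0.976, 0.035, 0.01, 0.217]
ft_force: [0.0, 0.6, -1.3]
width: 0.0118
grip_force: 30.0
```

>>> send_rows(rows="1 0 0 0.0355 0 0 0;1 0 0 0.0355 0 0 0;1 0 0 0.0355 0 0 0;1 0 0 0 0 0 0;1 0 0 0 0 0 0;1 0 0 0 0 0 0;1 0 0 0 0 0 0;1 0 0 0 0 0 0")

```text
t: 21.3
tcp_pos: [0.5123, -0.1623, 0.184]
tool_rot: [0.975, 0.04, 0.011, 0.216]
ft_force: [0.5, -0.4, -1.2]
width: 0.0119
grip_force: 30.0
```

```bash
python3 - <<'E'
from h import *
plan2(comb(np.array([.0365,0,.095])),CT,4)
E
```

```text
std mm [0.15 0.04 0.3 ]
turn/45 [-0.0002 -0.0032  0.0005] shift/.8 [-0.001  -0.0001  0.027 ] tcp in comb mm [ 36.6   0.8 116.6] 21.5
```

>>> send_rows(rows="1 -0.001 -0.0003 0.012 0 0 0;1 0 0 0.012 0 0 0;1 0 0 0 0 0 0;1 0 0 0 0 0 0;1 0 0 0 0 0 0;1 0 0 0 0 0 0")

```text
t: 22.1
tcp_pos: [0.5115, -0.1706, 0.1653]
tool_rot: [0.976, 0.039, 0.01, 0.216]
ft_force: [-0.2, 0.2, -0.7]
width: 0.0114
grip_force: 30.0
```

```bash
python3 - <<'E'
from h import *
plan2(comb(np.array([.0365,0,.0540])),CT,4)
E
```

```text
std mm [0.04 0.02 0.06]
turn/45 [-0.0002 -0.0022  0.0004] shift/.8 [0.0002 0.0001 0.0537] tcp in comb mm [36.4 -0.2 97. ] 22.3
```

>>> send_rows(rows="1 0 0 0.004 0 0 0;1 0 0 0.004 0 0 0;1 0 0 0.004 0 0 0;1 0 0 0.004 0 0 0;1 0 0 0 0 0 0;1 0 0 0 0 0 0")

```text
t: 22.9
tcp_pos: [0.5117, -0.176, 0.1531]
tool_rot: [0.976, 0.039, 0.009, 0.216]
ft_force: [-0.8, 0.1, -1.5]
width: 0.0118
grip_force: 30.0
```

Free of contact; continuing (30 mm to go).

>>> send_rows(rows="1 0 0 0.004 0 0 0;1 0 0 0.004 0 0 0;1 0 0 0.004 0 0 0;1 0 0 0.004 0 0 0;1 0 0 0 0 0 0")

```text
t: 23.4
tcp_pos: [0.5118, -0.1814, 0.1409]
tool_rot: [0.976, 0.04, 0.009, 0.216]
ft_force: [0.6, -0.1, -2.6]
width: 0.012
grip_force: 30.0
```

>>> send_rows(rows="1 0 0 0.004 0 0 0;1 0 0 0.004 0 0 0;1 0 0 0.004 0 0 0;1 0 0 0.003 0 0 0;1 0 0 0 0 0 0")

```text
t: 23.9
tcp_pos: [0.5123, -0.1865, 0.1302]
tool_rot: [0.976, 0.04, 0.009, 0.216]
ft_force: [0.2, -0.5, -0.9]
width: 0.012
grip_force: 30.0
```

>>> send_rows(rows="1 0 0 0.002 0 0 0;1 0 0 0.0015 0 0 0;1 0 0 0.0015 0 0 0;1 0 0 0 0 0 0")

```text
t: 24.3
tcp_pos: [0.5127, -0.1881, 0.127]
tool_rot: [0.976, 0.039, 0.009, 0.216]
ft_force: [-0.0, -0.5, -1.0]
width: 0.0119
grip_force: 30.0
```

```bash
python3 - <<'E'
from h import *
plan2(comb(np.array([.0365,0,.0540])),CT,4);print(telemetry.state()['ft_force'])
E
```

```text
std mm [0.03 0.01 0.06]
turn/45 [-0.0004 -0.0015  0.0006] shift/.8 [0.0005 0.0003 0.0013] tcp in comb mm [36.3 -0.4 55.1] 24.5
[ 0.20616637 -0.16675881 -0.36359047]
```

One millimetre more, then release and retract.

>>> send_rows(rows="1 0 0 0.001 0 0 0;1 0 0 0.001 0 0 0;1 0 0 0 0 0 0")

```text
t: 24.8
tcp_pos: [0.5129, -0.1886, 0.1265]
tool_rot: [0.976, 0.039, 0.009, 0.216]
ft_force: [-1.4, 2.3, 3.1]
width: 0.0123
grip_force: 30.0
```

>>> send_rows(rows="0.3 0 0 0 0 0 0;0.3 0 0 0 0 0 0;0.3 0 0 0 0 0 0;0.3 0 0 0 0 0 0;0.3 0 0 0 0 0 0;0.3 0 0 -0.02 0 0 0;0.3 0 0 -0.04 0 0 0;0.3 0 0 -0.05 0 0 0;0.3 0 0 -0.05 0 0 0;0.3 0 0 -0.05 0 0 0")

```text
t: 25.8
tcp_pos: [0.5066, -0.1175, 0.2794]
tool_rot: [0.976, 0.039, 0.009, 0.216]
ft_force: [0.2, -0.5, -0.7]
width: 0.0325
grip_force: 0.0
```

>>> send_rows(rows="0.3 -0.05 0 0 0 0 0;0.3 -0.05 0 0 0 0 0;0.3 -0.05 0 0 0 0 0;0.3 -0.05 0 0 0 0 0;0.3 0 0 0 0 0 0;0.3 0 0 0 0 0 0")

```text
t: 26.4
tcp_pos: [0.3475, -0.1311, 0.2785]
tool_rot: [0.975, 0.039, 0.01, 0.216]
ft_force: [0.8, -0.5, -0.9]
width: 0.0329
grip_force: 0.0
```

```bash
python3 - <<'E'
from h import *
b=cap('side');a=cap('top');k=4.2;out=[]
for c,(u,v,w,h) in((a,(310,190,92,90)),(b,(325,85,92,130))):
    im=cv2.resize(c['frame'][v:v+h,u:u+w,::-1],None,fx=k,fy=k,interpolation=cv2.INTER_CUBIC)
    for x,t in((-31.5,11),(36.5,6)):
        P=comb(np.array([[x-t,-60,90],[x+t,-60,90],[x+t,60,90],[x-t,60,90]])/1e3)
        q=((proj(c,P)-[u,v]+.5)*k-.5).round().astype(int); cv2.polylines(im,[q],True,(0,255,0),1)
    out.append(cv2.copyMakeBorder(im,0,546-im.shape[0],0,0,cv2.BORDER_CONSTANT))
cv2.imwrite('pics/o4.png',np.hstack(out))
E
```

```text
(no output)
```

View pics/o4.png

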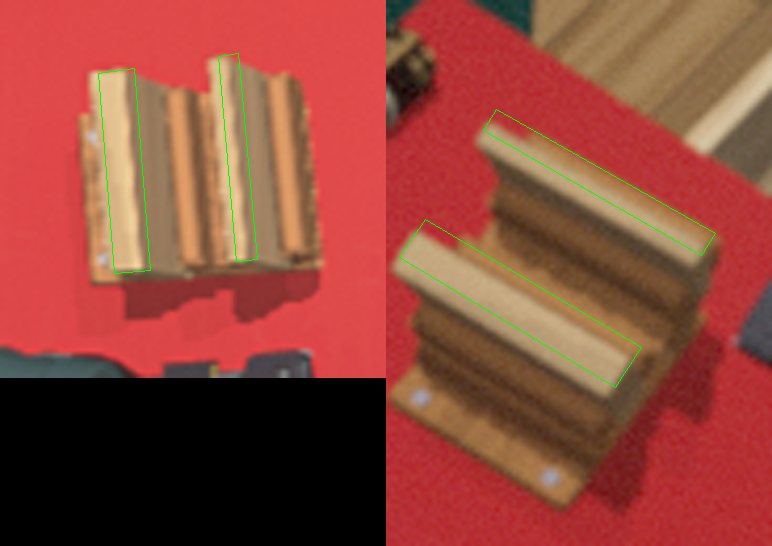

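The last picture shows both boards seated, with top edges a few mm towards the front of the ideal outline. That fits the lean the slot clearance allows (at most about 0.08 rad). The bottoms touched at floor height.

```bash
python3 -c "
from plant import ctrl; print(ctrl.finish_job())"
```

```text
the job is handed in; nothing more can be done
None
```

I slid both boards fully home, the 22 mm one into the 25 mm slot and the 12 mm one into the 15 mm slot, left the middle slot empty, and handed the job in at about 26.5 s (the verdict wasn't shown).

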